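# Flip the tripod plate over the turn-over ramp

### The job

Turn the oblong tripod plate over with the turn-over ramp: carry it level above the ramp's upper edge, its length pointing across the edge and its middle a little past the edge on the tray side, and let it drop so that it tips off the edge, turns over in the fall and comes to rest flat in the tray with its rubber pad down. Do not turn it over in the gripper, and leave the square plate where it lies.

Things in the scene. Friction and masses are not known exactly. Their poses are not given: they have to be found in the camera images.
- oblong_centre (a point): Centre (half-way up) of the oblong tripod plate: aluminium, 100 mm long, 50 wide, 8 thick in all, with a black rubber pad 80 x 36 mm on one face; about 0.1 kg. Starts flat on the table, pad up. x runs along its length, y across its width, z out of the padded face (up at the start, down at the end). Grip it across the width at mid-length. Not the square plate, nor a round one.
- ramp_edge (a point): Middle of the ramp's straight level upper edge, 130 mm above the table. z up, y along the edge (180 mm long), x level, towards the tray; to -x a sheet slopes down to the table 140 mm away, to +x the face drops plumb into the tray. A plate let go level, length along x, 10 to 60 mm above the edge, its centre 10 to 30 mm past it in +x, turns over in the fall; nearer or farther, it may not.
- tray_centre (a point): Centre of the floor of the catch tray at the ramp's foot (ramp and tray are one fixed piece), 100 mm past the edge; axes as for the edge. Black rubber floor, its top 6 mm above the table (124 mm below the edge), 200 mm long in x from the ramp's face to the end wall, 180 mm wide; plywood walls 8 mm thick, tops 40 mm above the table.
- square_centre (a point): Centre of the square tripod plate, 62 x 62 mm, 8 mm thick, aluminium with a black rubber pad, lying flat on the table. To be left alone.
Mind the look-alikes: they are no part of the job. Leave any blue look-alike of the part that bears oblong_centre alone.

How it is judged:
On the way:
1. the oblong plate is carried above the ramp's upper edge (z of oblong_centre in the frame of ramp_edge above 0 m and x of oblong_centre in the frame of ramp_edge between -0.03 and 0.06 m and y of oblong_centre in the frame of ramp_edge between -0.09 and 0.09 m and angle between oblong_centre's own z axis and vertical below 0.5 rad), for 0.1 s.
At the end, for the whole second after the job is handed in: the oblong plate lies at rest inside the catch tray, flat on its floor (centre less than 20 mm above the table), with its padded face down to within 10 degrees (angle between oblong_centre's own z axis and vertical above 2.96 rad and x of oblong_centre in the frame of tray_centre between -0.1 and 0.1 m and y of oblong_centre in the frame of tray_centre between -0.09 and 0.09 m and height (world z) of oblong_centre below 0.02 m and linear speed of oblong below 0.02 m/s); the robot touches nothing.
It fails at once if the oblong plate is gripped or pushed while it is tipped more than about 60 degrees (turned over by the gripper and not by the fall) (angle between oblong_centre's own z axis and vertical above 1.05 rad and contact force between the fingers and oblong above 5 N).
It fails at once if the square plate is moved by more than 30 mm (distance of square_centre from where it was at the start of the episode above 0.03 m).
It also fails if it takes over 35 s, if anything falls off the work surface, if the arm or the gripper's body presses on something with over 40 N, if the wrist force passes 120 N, or if a joint passes its speed limit or range.

### The arm

A 7-joint arm with a two-finger parallel gripper is mounted at the origin on the work surface. World frame = base frame: x ahead of the robot, y to its left, z up, the work surface at z = 0. Lengths are in m, angles in rad, forces in N, time in s.
With the tool pointing down it reaches from about 0.4 to 0.85 m from the base axis. Payload 4.5 kg.
Tool frame: the origin (TCP) lies between the finger pads; the fingertips stand 22 mm ahead of it and the grasp point (between the pads) lies 3 mm ahead of it (env.tips_ahead is the distance from the TCP to the fingertips, in m); z points along the fingers, x is the direction in which the jaws open and shut, and the axes are right-handed (so a half turn about z gives the same grasp; the last joint's range is limited). The gripper opens to 85 mm and grips with 20 to 120 N. Pads are 22 mm wide; open, the fingers measure 114 mm over their backs; the gripper's body (76 mm by 85 mm) begins 54 mm behind the grasp point. The pads swing forward as they close: fully open they stand 13 mm farther back than shut.
Start: joints at [1.33, 0.689, -0.195, 1.565, 0.157, 0.902, -0.215], TCP at [0.17, -0.602, 0.222] pointing down, gripper open.
Joint ranges: [-3.01, 3.01], [-0.46, 2.08], [-1.47, 1.51], [0.13, 2.56], [-1, 4.14], [0.04, 2.09], [-2.66, 2.66]. Speed limits (rad/s): [2.57, 2.57, 3.14, 3.14, 3.14, 3.14, 3.14].

### API

Orientations are given as a rotation vector (axis times angle).
In Python, from rig import telemetry, snapshot, calibration, env gives the robot as it stands.
- The arm moves only by the shell command python3 -m inch 'ROWS'. ROWS is JSON, a list of rows, each a list of 7 numbers: the opening, from 0 (shut) to 1 (fully open), then the shift along the tool's x, y, z as a fraction of full scale, then the turn, a rotation vector about the tool's x, y, z as a fraction of full scale. A call has 1 to 10 rows; each row shifts and turns the pose as measured when the row begins, along the tool's axes as they then stand; what a row does not reach is not made up. Full scale, the value 1, is 0.02 m for a shift and 0.12 rad for a turn. A row lasts 1/12 s, in which the tool goes at most 41.7 mm and 7.16 degrees, less where a joint would pass 70% of its speed; a pose out of reach is approached as far as the arm can. A call with a number of a shift or a turn outside -1 to 1 is refused whole. A call with a gripper value outside its range is refused whole. The fingers move at their own pace and stop on an object; the grip force is fixed at half the most. Time passes only in rows, so rows that do not move let the fingers close. It gives the time, the measured TCP pose, the force and the opening at its end, in the units of the state.
- telemetry.get_state(): the state, without advancing time (a new reading comes with each control period).
- snapshot(name): name is "side" or "top"; returns the picture (384x512x3 uint8, red, green, blue); there is no depth.
- calibration(name): a dict with "fx", "fy", "cx", "cy" (pixels), "dist_coeffs" ([k1, k2, p1, p2, k3] as OpenCV has them; the pictures are not rectified), "R" (3x3) and "t" (3): a world point X has camera coordinates R X + t. Camera axes: x right, y down, z forward; pixel columns grow to the right and rows downward; lengths in m; the calibration is good to about 2 mm. A picture is of the moment at which its call begins. calibration takes no time and is no camera call.
- env.hand_in(): hands the job in, once; it reports no verdict.
The state is a dict: "time": time; "joint_positions": joint angles; "qvel": joint speeds; "tau": joint torques, N m; "ee_pos": TCP position; "tool_rot": TCP orientation; "wrist_force": force on the tool from outside, world axes, zero at the start; "moment": the same for the moment, N m; "finger_gap": finger opening in m.
Only numpy, scipy, OpenCV 4.12 (cv2) and the standard library are available. Lean on these libraries where they do the work, as an engineer would, in place of code of your own. Each camera call takes 0.05 s, during which the arm holds its last target. There are 200 camera calls.

## Working session

There is one attempt and no reset: what is moved stays moved. The work goes in short steps, Python scripts to look and compute and a shell command to move; the robot and the scene stay as the last step left them, time stands still between calls to the robot, and variables do not carry over. Pictures are saved under pics/ and viewed, about 8 in all and at most 12, crops included, and the job is handed in when it is done.

```bash
mkdir -p pics; ls; python3 - <<'E'
from rig import telemetry,snapshot,calibration
import cv2
print(telemetry.get_state())
for n in("top","side"):
    cv2.imwrite(f"pics/{n}0.png",snapshot(n)[:,:,::-1]); print(n,calibration(n))
E
```

```text
pics
{'time': 0.0, 'joint_positions': array([ 1.32981419,  0.68999393, -0.19448937,  1.56634127,  0.1572982 ,
        0.90249416, -0.21511876]), 'qvel': array([-2.85529366e-04, -2.70572201e-05, -1.31577087e-03, -8.93651751e-04,
        9.62023705e-04, -1.05456193e-03,  1.05545306e-04]), 'tau': array([-6.53419556e-04, -5.39590502e+01, -1.26648065e+00, -1.58540493e+01,
        9.10653529e-03,  9.58575314e-03, -3.02472961e-05]), 'ee_pos': array([ 0.16934294, -0.60093152,  0.22097797]), 'tool_rot': array([-2.50400432e+00,  1.89560385e+00,  2.44390809e-03]), 'wrist_force': array([ 1.01738599, -0.42582699, -0.55904226]), 'moment': array([0.02257752, 0.01085678, 0.02933107]), 'finger_gap': 0.08551854078675493}
top {'fx': 493.4817314000967, 'fy': 493.4817314000967, 'cx': 257.27637166209854, 'cy': 182.5691815093647, 'dist_coeffs': array([0.06660932, 0.        , 0.        , 0.        , 0.        ]), 'R': array([[-0.02498577, -0.99966109, -0.00730928],
       [-0.99550708,  0.02554859, -0.09117519],
       [ 0.09133104,  0.00499836, -0.99580804]]), 't': array([0.15315431, 0.45267367, 1.54879113])}
side {'fx': 352.24464109442965, 'fy': 352.24464109442965, 'cx': 257.0256193646368, 'cy': 194.43504677357373, 'dist_coeffs': array([0.01406334, 0.        , 0.        , 0.        , 0.        ]), 'R': array([[-0.96874239, -0.24772429,  0.01307126],
       [-0.19080717,  0.71041997, -0.6774187 ],
       [ 0.15852698, -0.6587383 , -0.73548151]]), 't': array([0.48706521, 0.08043923, 1.01969894])}
```

View pics/top0.png

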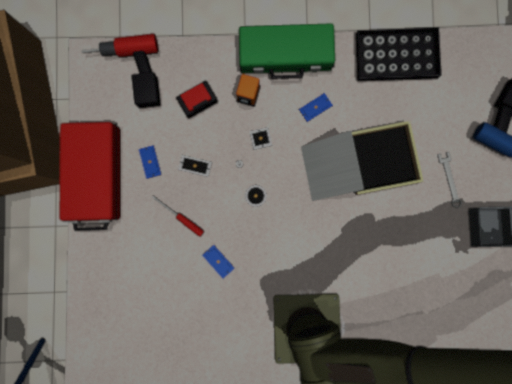

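View pics/side0.png

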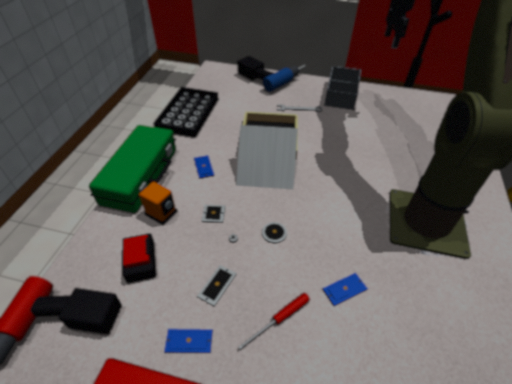

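The candidates, by top-view pixel, are:
- Oblong silver plate with black pad: (195,166), the one I want.
- Square plate: (261,138).
- Round plate: (256,196).
- Blue look-alikes: (150,161), (218,262) and (316,107).

The ramp sheet spans columns 305–360, with its upper edge near (358,160). The black tray is to its right.

```bash
cat > h.py <<'E'
import numpy as np,cv2
from rig import calibration
def ray(n,px):
    c=calibration(n);K=np.array([[c['fx'],0,c['cx']],[0,c['fy'],c['cy']],[0,0,1]])
    u=cv2.undistortPoints(np.array(px,float).reshape(-1,1,2),K,c['dist_coeffs']).reshape(-1,2)
    d=np.c_[u,np.ones(len(u))]@c['R'];return -c['R'].T@c['t'],d
def cast(n,px,z):
    o,d=ray(n,px);return o+d*((z-o[2])/d[:,2])[:,None]
def proj(n,X):
    c=calibration(n);K=np.array([[c['fx'],0,c['cx']],[0,c['fy'],c['cy']],[0,0,1]])
    return cv2.projectPoints(np.array(X,float).reshape(-1,1,3),cv2.Rodrigues(c['R'])[0],c['t'],K,c['dist_coeffs'])[0].reshape(-1,2)
E
python3 - <<'E'
import cv2,numpy as np
from h import *
im=cv2.imread('pics/top0.png');sd=cv2.imread('pics/side0.png')
def blob(n,im,x0,y0,x1,y1,f,z):
    m=np.zeros(im.shape[:2],np.uint8);c=im[y0:y1,x0:x1].astype(int);m[y0:y1,x0:x1]=f(c)
    cs,_=cv2.findContours(m,0,1);k=max(cs,key=cv2.contourArea);r=cv2.minAreaRect(k)
    P=cast(n,cv2.boxPoints(r),z)[:,:2];e=P[1]-P[0],P[2]-P[1];print(n,r,'ctr',P.mean(0).round(4),'edges',[(np.hypot(*v).round(4),np.degrees(np.arctan2(v[1],v[0])).round(1)) for v in e]);return P
dark=lambda c:(c.max(2)<60).astype(np.uint8)
blob('top',im,175,150,215,182,dark,.008);blob('top',im,245,125,275,152,dark,.008)
blob('side',sd,190,260,240,310,dark,.008)
blob('top',im,340,115,430,200,dark,.006)
a=cv2.resize(im[145:185,170:220],None,fx=8,fy=8,interpolation=2)
b=cv2.resize(im[110:210,295:430],None,fx=4,fy=4,interpolation=2)
s=cv2.resize(sd[100:200,220:310],None,fx=4,fy=4,interpolation=2)
o=np.zeros((730,800,3),np.uint8);o[:320,:400]=a;o[:400,:][:, 400:760]=s;o[325:725,:540][:, :]=np.where(False,0,b) if True else 0
o[0:400,400:760]=s
cv2.imwrite('pics/crop.png',cv2.resize(o,None,fx=.8,fy=.8))
E
```

```text
top ((194.43258666992188, 165.29214477539062), (23.760154724121094, 9.818864822387695), 12.994616508483887) ctr [0.5186 0.3425] edges [(np.float64(0.0317), np.float64(-13.6)), (np.float64(0.0767), np.float64(-104.5))]
top ((260.41180419921875, 137.64706420898438), (11.641709327697754, 13.096923828125), 75.96376037597656) ctr [0.6032 0.1279] edges [(np.float64(0.0424), np.float64(-77.3)), (np.float64(0.0381), np.float64(-167.6))]
side ((216.5, 284.0), (12.257623672485352, 30.64405632019043), 34.508522033691406) ctr [0.5178 0.3432] edges [(np.float64(0.0789), np.float64(-103.5)), (np.float64(0.0333), np.float64(158.0))]
top ((385.61541748046875, 157.07691955566406), (55.304752349853516, 56.4814453125), 78.69007110595703) ctr [ 0.5297 -0.2714] edges [(np.float64(0.1808), np.float64(-80.2)), (np.float64(0.1778), np.float64(-171.8))]
```

View pics/crop.png

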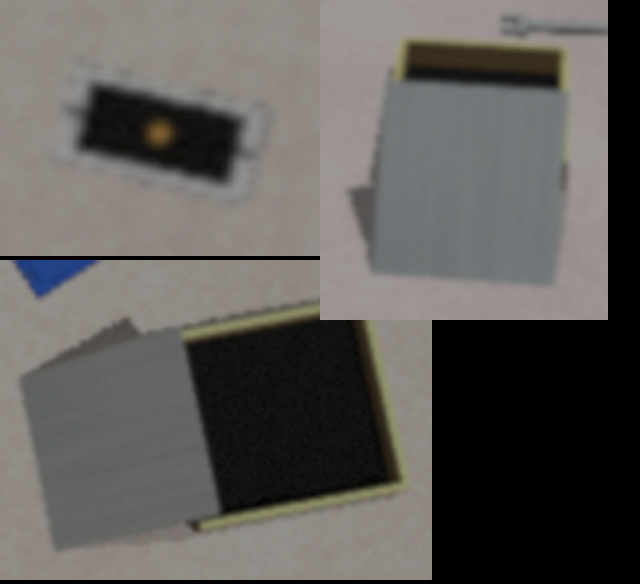

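Crop: the oblong plate has its pad up and is the right part. The ramp edge corners are at about top (352,131) and (363,190), side (242,126) and (297,128).

```bash
python3 - <<'E'
from h import *
np.set_printoptions(precision=4,suppress=True)
t=[(352.2,131.2),(363.4,189.7)];s=[(241.9,125.6),(296.9,128.1)]
T=cast('top',t,.13);S=cast('side',s,.13)
for n,E in(('top',T),('side',S)):
    d=E[1]-E[0];print(n,E,'mid',E.mean(0),'len',np.hypot(*d[:2]),np.degrees(np.arctan2(d[1],d[0])))
print('foot',cast('top',[(301.2,147.5),(312.5,200.6)],0).round(4).tolist(),cast('side',[(236.2,185),(292.8,189)],0).round(4).tolist())
# triangulate
for a,b in zip(t,s[::1]):
    pass
for a in t:
  for b in s:
    o1,d1=ray('top',[a]);o2,d2=ray('side',[b]);d1,d2=d1[0],d2[0]
    k=np.linalg.lstsq(np.c_[d1,-d2],o2-o1,rcond=None)[0];print(a,b,o1+k[0]*d1,np.linalg.norm(o1+k[0]*d1-o2-k[1]*d2))
from scipy.spatial.transform import Rotation as R
from rig import telemetry
st=telemetry.get_state();print(R.from_rotvec(st['tool_rot']).as_matrix())
E
```

```text
top [[ 0.5926 -0.145   0.13  ]
 [ 0.4174 -0.1706  0.13  ]] mid [ 0.505  -0.1578  0.13  ] len 0.17709201136741798 -171.71468980439155
side [[ 0.5882 -0.1355  0.13  ]
 [ 0.419  -0.1685  0.13  ]] mid [ 0.5036 -0.152   0.13  ] len 0.17240139694547124 -168.957857554209
foot [[0.5688, -0.0034, 0.0], [0.3957, -0.0339, 0.0]] [[0.5711, -0.0018, 0.0], [0.3951, -0.0311, 0.0]]
(352.2, 131.2) (241.9, 125.6) [ 0.5942 -0.1467  0.1215] 0.0025904632843845557
(352.2, 131.2) (296.9, 128.1) [ 0.58   -0.1325  0.1954] 0.16899734554868293
(363.4, 189.7) (241.9, 125.6) [ 0.4166 -0.1683  0.1407] 0.17380051579530761
(363.4, 189.7) (296.9, 128.1) [ 0.4175 -0.1709  0.1282] 0.0017611591763785634
[[ 0.2714 -0.9625 -0.0006]
 [-0.9625 -0.2714  0.0016]
 [-0.0017  0.0001 -1.    ]]
```

```bash
python3 -c "
from rig import env;print(env.tips_ahead)"; python3 -m inch '[[1,0.6,-0.7,0,0,0,-0.98],[1,0.6,-0.7,0,0,0,-0.98],[1,0.6,-0.7,0,0,0,-0.98],[1,0.6,-0.7,0,0,0,-0.98],[1,0.6,-0.7,0,0,0,-0.98],[1,0.6,-0.7,0,0,0,-0.98],[1,0.6,-0.7,0,0,0,-0.98],[1,0.6,-0.7,0,0,0,-0.98],[1,0.6,-0.7,0,0,0,-0.98]]'
```

```text
0.022
time: 0.85
ee_pos: [0.3228, -0.5937, 0.2144]
tool_rot: [-3.118, 0.316, 0.021]
wrist_force: [0.1, 0.3, 0.6]
finger_gap: 0.0852
```

```bash
python3 -m inch '[[1,0,-1,-0.05,0,0,0.05],[1,0,-1,-0.05,0,0,0.05],[1,0,-1,-0.05,0,0,0.05],[1,0,-1,-0.05,0,0,0.05],[1,0,-1,-0.05,0,0,0.05],[1,0,-1,-0.05,0,0,0.05],[1,0,-1,-0.05,0,0,0],[1,0,-1,-0.05,0,0,0],[1,0,-1,-0.05,0,0,0],[1,0,-1,-0.05,0,0,0]]'; python3 -m inch '[[1,0,-1,0,0,0,0],[1,0,-1,0,0,0,0],[1,0,-1,0,0,0,0],[1,0,-1,0,0,0,0],[1,0,-1,0,0,0,0],[1,0,-1,0,0,0,0],[1,0,-1,0,0,0,0],[1,0,-1,0,0,0,0],[1,0,-1,0,0,0,0],[1,0,-1,0,0,0,0]]'
```

```text
time: 1.68
ee_pos: [0.3686, -0.3882, 0.2203]
tool_rot: [-3.105, 0.365, 0.028]
wrist_force: [0.8, 0.2, 0.0]
finger_gap: 0.0856
time: 2.52
ee_pos: [0.4132, -0.1834, 0.2209]
tool_rot: [-3.102, 0.368, 0.038]
wrist_force: [-0.8, -0.5, -0.7]
finger_gap: 0.0852
```

```bash
python3 -m inch '[[1,0,-1,0,0,0,0],[1,0,-1,0,0,0,0],[1,0,-1,0,0,0,0],[1,0,-1,0,0,0,0],[1,0,-1,0,0,0,0],[1,0,-1,0,0,0,0],[1,0,-1,0,0,0,0],[1,0,-1,0,0,0,0],[1,0,-1,0,0,0,0],[1,0,-1,0,0,0,0]]'; python3 -m inch '[[1,-0.1,-1,0,0,0,0],[1,-0.1,-1,0,0,0,0],[1,-0.1,-1,0,0,0,0],[1,-0.1,-1,0,0,0,0],[1,-0.1,-1,0,0,0,0],[1,-0.1,-1,0,0,0,0],[1,-0.1,-1,0,0,0,0],[1,-0.1,-1,0.5,0,0,0],[1,-0.1,-1,0.5,0,0,0],[1,-0.1,-1,0.5,0,0,0]]'
cat > w.py <<'E'
# usage: w.py x y z yaw_deg(tool x) : remaining shift in tool units and turn in units to go there pointing down
import sys,numpy as np
from rig import telemetry
from scipy.spatial.transform import Rotation as R
s=telemetry.get_state();M=R.from_rotvec(s['tool_rot']);x,y,z,a=map(float,sys.argv[1:]);a=np.radians(a)
X=np.array([np.cos(a),np.sin(a),0]);Z=np.array([0,0,-1.]);T=R.from_matrix(np.c_[X,np.cross(Z,X),Z])
print('shift units',(M.inv().apply(np.array([x,y,z])-s['ee_pos'])/.02).round(2),'turn units',((M.inv()*T).as_rotvec()/.12).round(2),'gap',s['finger_gap'],s['ee_pos'])
E
python3 w.py .5185 .343 .12 -13.5
```

```text
time: 3.35
ee_pos: [0.4587, 0.0205, 0.2219]
tool_rot: [-3.103, 0.369, 0.048]
wrist_force: [0.4, 0.7, -0.5]
finger_gap: 0.085
time: 4.18
ee_pos: [0.4856, 0.2294, 0.1932]
tool_rot: [-3.104, 0.372, 0.05]
wrist_force: [-1.1, -0.9, 0.1]
finger_gap: 0.0855
shift units [ 0.38 -5.87  3.71] turn units [-0.09  0.28 -0.02] gap 0.08554071576002152 [0.48559158 0.22937307 0.19321747]
```

```bash
python3 -m inch '[[1,0.05,-1,0.6,-0.09,0.28,0],[1,0.05,-1,0.6,0,0,0],[1,0.05,-1,0.6,0,0,0],[1,0.05,-1,0.6,0,0,0],[1,0.05,-1,0.6,0,0,0],[1,0,-0.5,0.4,0,0,0],[1,0,0,0,0,0,0]]'; python3 w.py .5185 .343 .03 -13.5
python3 - <<'E'
import cv2,numpy as np
from rig import snapshot
o=np.hstack([cv2.resize(snapshot('top')[125:205,150:240,::-1],(450,400),interpolation=2),cv2.resize(snapshot('side')[240:320,170:260,::-1],(350,400),interpolation=2)])
cv2.imwrite('pics/above.png',o)
E
```

```text
time: 4.77
ee_pos: [0.5136, 0.3445, 0.1178]
tool_rot: [3.119, -0.364, -0.006]
wrist_force: [-0.7, -0.2, 0.5]
finger_gap: 0.0856
shift units [0.27 0.   4.39] turn units [0.02 0.03 0.03] gap 0.08556246664439987 [0.51357573 0.34447061 0.11776187]
```

View pics/above.png

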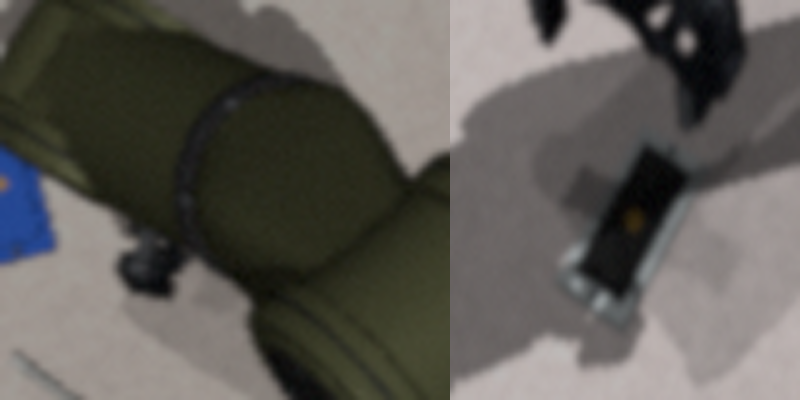

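```bash
python3 -m inch '[[1,0.1,0,0.9,0,0,0],[1,0.1,0,0.9,0,0,0],[1,0.1,0,0.9,0,0,0],[1,0,0,0.9,0,0,0],[1,0,0,0.9,0,0,0],[1,0,0,0.2,0,0,0]]'; python3 w.py .5185 .343 .021 -13.5
```

```text
time: 5.37
ee_pos: [0.5254, 0.3304, 0.0298]
tool_rot: [3.114, -0.383, 0.011]
wrist_force: [-0.0, 0.5, -0.5]
finger_gap: 0.0853
shift units [-0.49 -0.53  0.43] turn units [ 0.03 -0.06 -0.07] gap 0.0852904116434413 [0.5254453  0.33037749 0.02976109]
```

```bash
python3 -m inch '[[1,-0.5,-0.5,0.1,0,-0.06,-0.07],[1,0,0,0.15,0,0,0],[1,0,0,0,0,0,0]]'; python3 w.py .5185 .343 .021 -13.5
```

```text
time: 5.62
ee_pos: [0.5188, 0.34, 0.0264]
tool_rot: [3.114, -0.375, 0.0]
wrist_force: [0.5, -0.5, -0.0]
finger_gap: 0.0852
shift units [-0.05 -0.14  0.27] turn units [ 0.05 -0.01 -0.03] gap 0.08523841987081024 [0.51879339 0.33999556 0.02635162]
```

```bash
python3 -m inch '[[1,0,-0.14,0.28,0.05,0,-0.03],[0.62,0,0,0,0,0,0],[0.62,0,0,0,0,0,0],[0.62,0,0,0,0,0,0]]'; python3 w.py .5185 .343 .021 -13.5
python3 - <<'E'
import cv2,numpy as np
from rig import snapshot
cv2.imwrite('pics/low.png',cv2.resize(snapshot('side')[245:315,175:260,::-1],(680,560),interpolation=2))
E
```

```text
time: 5.95
ee_pos: [0.5207, 0.3449, 0.0234]
tool_rot: [-3.115, 0.367, -0.007]
wrist_force: [-0.4, 0.5, -0.1]
finger_gap: 0.0534
shift units [-0.09  0.12  0.12] turn units [-0.05 -0.03  0.01] gap 0.05343326776795708 [0.52071656 0.34485316 0.02341143]
```

View pics/low.png

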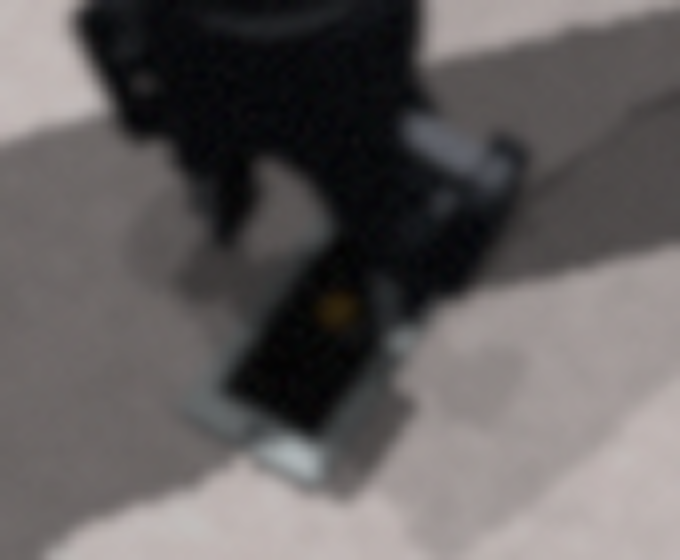

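```bash
python3 - <<'E'
from h import *
c=np.array([.5207,.3449]);x=np.array([.972,-.233]);y=np.array([-.233,-.972])
for z in(0,.004,.01,.02):
  for s in(-.03,.03):
    p=proj('side',[[*(c+s*x),z]])[0];print(z,s,((p-[175,245])*8).round(0))
print((proj('side',[[.5185,.343,.008]])-[175,245])*8)
E
```

```text
0 -0.03 [408. 367.]
0 0.03 [244. 283.]
0.004 -0.03 [407. 360.]
0.004 0.03 [242. 277.]
0.01 -0.03 [406. 351.]
0.01 0.03 [241. 267.]
0.02 -0.03 [404. 335.]
0.02 0.03 [238. 251.]
[[331.67466018 308.00981725]]
```

```bash
python3 -m inch '[[0.65,-0.08,0.1,0.2,-0.05,-0.03,0],[0.65,0,0,0.15,0,0,0],[0.65,0,0,0,0,0,0]]'; python3 w.py .5185 .343 .015 -13.5
python3 - <<'E'
import cv2,numpy as np
from rig import snapshot
cv2.imwrite('pics/low2.png',cv2.resize(snapshot('side')[245:315,175:260,::-1],(680,560),interpolation=2))
E
```

```text
time: 6.25
ee_pos: [0.5191, 0.3433, 0.0165]
tool_rot: [3.12, -0.368, 0.001]
wrist_force: [0.4, -0.2, -0.0]
finger_gap: 0.0556
shift units [-0.03  0.02  0.07] turn units [ 0.   -0.01  0.01] gap 0.05561901983701024 [0.51912127 0.34325476 0.01646569]
```

View pics/low2.png

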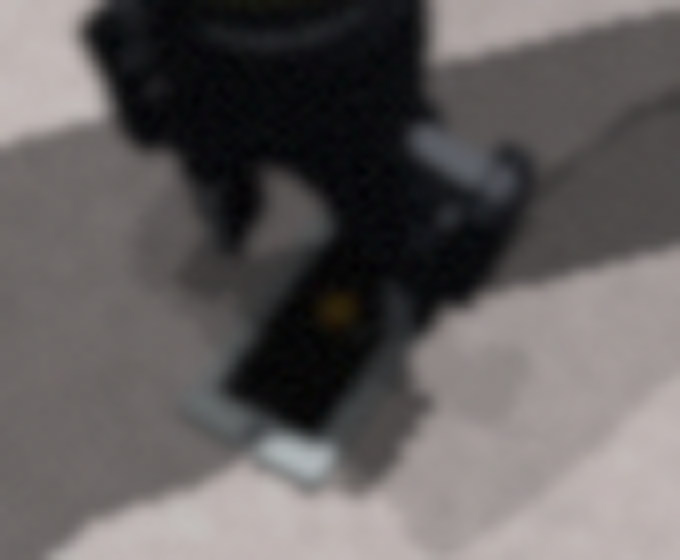

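```bash
python3 -m inch '[[0.65,0,0,0.15,0,0,0],[0.65,0,0,0,0,0,0]]';  python3 -m inch '[[0.3,0,0,0,0,0,0],[0.3,0,0,0,0,0,0],[0.3,0,0,0,0,0,0],[0.3,0,0,0,0,0,0]]'; python3 w.py .5185 .343 .015 -13.5
```

```text
time: 6.47
ee_pos: [0.519, 0.3431, 0.0132]
tool_rot: [3.119, -0.368, 0.001]
wrist_force: [-0.1, -0.4, 0.1]
finger_gap: 0.0556
time: 6.8
ee_pos: [0.519, 0.3431, 0.0129]
tool_rot: [3.119, -0.368, 0.001]
wrist_force: [0.5, -0.0, -0.5]
finger_gap: 0.0254
shift units [-0.02  0.01 -0.1 ] turn units [ 0.01 -0.    0.01] gap 0.02544157575347794 [0.51897767 0.34308738 0.01292287]
```

```bash
python3 - <<'E'
import cv2,numpy as np
from rig import snapshot
cv2.imwrite('pics/low3.png',cv2.resize(snapshot('side')[245:315,175:260,::-1],(680,560),interpolation=2))
E
```

```text
(no output)
```

View pics/low3.png

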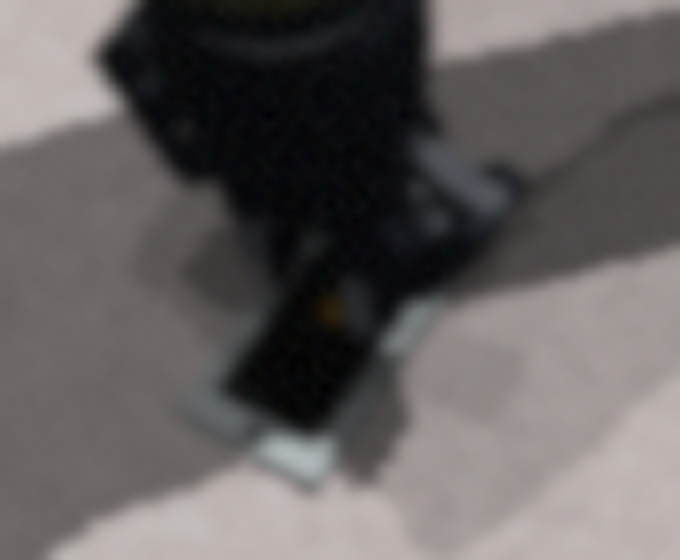

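The plate hasn't moved. The fingers closed above it, so the tips are higher than the nominal 22 mm implies. I'll reopen and go lower, watching the force.

```bash
python3 -m inch '[[0.75,0,0,0,0,0,0],[0.75,0,0,0,0,0,0],[0.75,0,0,0,0,0,0],[0.75,0,0,0,0,0,0],[0.75,0,0,0.15,0,0,0],[0.75,0,0,0,0,0,0]]'; python3 -m inch '[[0.75,0,0,0.12,0,0,0],[0.75,0,0,0,0,0,0]]'; python3 w.py .5185 .343 .008 -13.5
```

```text
time: 7.35
ee_pos: [0.5192, 0.3432, 0.0101]
tool_rot: [3.12, -0.368, 0.001]
wrist_force: [-0.3, -0.7, -0.1]
finger_gap: 0.0638
time: 7.52
ee_pos: [0.5192, 0.3432, 0.0073]
tool_rot: [3.12, -0.368, 0.001]
wrist_force: [-0.4, 1.0, -0.0]
finger_gap: 0.064
shift units [-0.03  0.02 -0.04] turn units [ 0.   -0.01  0.  ] gap 0.0640009424802703 [0.51917282 0.34317301 0.00727316]
```

```bash
python3 -m inch '[[0.64,0,0,0,0,0,0],[0.64,0,0,0,0,0,0]]'; python3 -m inch '[[0.5,0,0,0,0,0,0],[0.5,0,0,0,0,0,0],[0.5,0,0,0,0,0,0]]'
```

```text
time: 7.68
ee_pos: [0.519, 0.3431, 0.007]
tool_rot: [3.119, -0.368, 0.001]
wrist_force: [-0.5, 0.3, -0.2]
finger_gap: 0.0547
time: 7.93
ee_pos: [0.519, 0.3432, 0.007]
tool_rot: [3.119, -0.368, 0.001]
wrist_force: [-0.2, 1.0, 0.3]
finger_gap: 0.0425
```

```bash
python3 -m inch '[[0.75,0,0,0,0,0,0],[0.75,0,0,0,0,0,0],[0.75,0,0,0,0,0,0],[0.75,0,0,0.15,0,0,0],[0.75,0,0,0,0,0,0]]'; python3 -m inch '[[0.75,0,0,0.1,0,0,0],[0.75,0,0,0,0,0,0]]'; python3 -m inch '[[0.64,0,0,0,0,0,0],[0.64,0,0,0,0,0,0]]'
python3 - <<'E'
import cv2,numpy as np
from rig import snapshot
cv2.imwrite('pics/low4.png',cv2.resize(snapshot('side')[245:315,175:260,::-1],(680,560),interpolation=2))
E
```

```text
time: 8.35
ee_pos: [0.5192, 0.3432, 0.004]
tool_rot: [3.12, -0.368, 0.001]
wrist_force: [-0.5, -0.2, -0.1]
finger_gap: 0.064
time: 8.52
ee_pos: [0.5192, 0.3432, 0.0017]
tool_rot: [3.12, -0.368, 0.001]
wrist_force: [0.1, -0.1, -0.3]
finger_gap: 0.064
time: 8.68
ee_pos: [0.5191, 0.3431, 0.0014]
tool_rot: [3.119, -0.368, 0.001]
wrist_force: [0.0, -0.2, 0.9]
finger_gap: 0.055
```

View pics/low4.png

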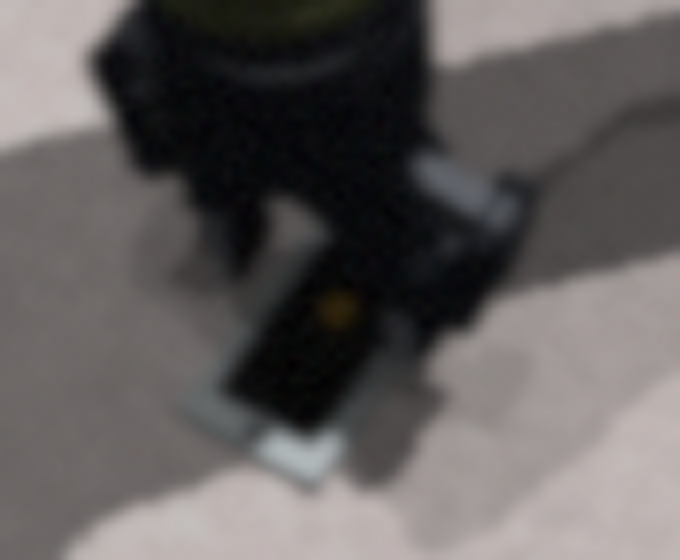

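```bash
python3 -m inch '[[0.64,0,0,0.13,0,0,0],[0.64,0,0,0,0,0,0]]'; python3 -m inch '[[0.4,0,0,0,0,0,0],[0.4,0,0,0,0,0,0],[0.3,0,0,0,0,0,0],[0.3,0,0,0,0,0,0]]'
```

```text
time: 8.9
ee_pos: [0.5192, 0.3432, -0.0012]
tool_rot: [3.12, -0.368, 0.001]
wrist_force: [0.4, -1.2, 0.2]
finger_gap: 0.0547
time: 9.23
ee_pos: [0.5192, 0.3432, -0.0013]
tool_rot: [3.12, -0.368, 0.001]
wrist_force: [0.2, 0.2, 0.0]
finger_gap: 0.0254
```

```bash
python3 - <<'E'
import cv2,numpy as np
from rig import snapshot
cv2.imwrite('pics/low5.png',cv2.resize(snapshot('side')[245:315,175:260,::-1],(680,560),interpolation=2))
E
```

```text
(no output)
```

View pics/low5.png

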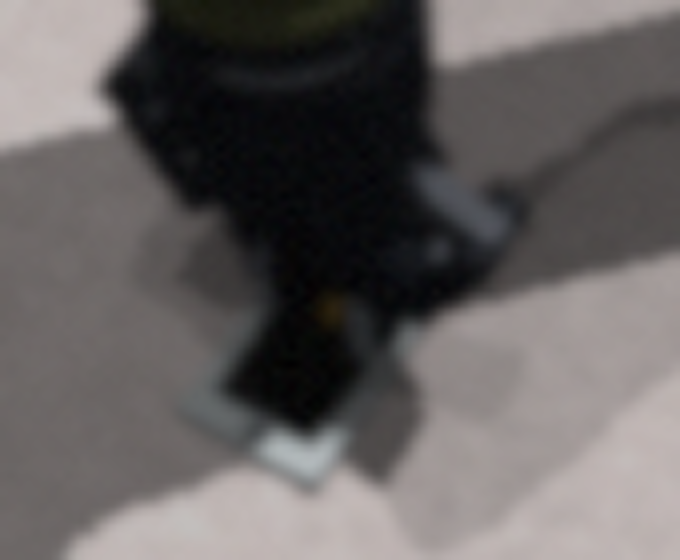

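```bash
python3 -m inch '[[0.72,0,0,0,0,0,0],[0.72,0,0,0,0,0,0],[0.72,0,0,0,0,0,0],[0.72,0,0,0,0,0,0],[0.72,0,0,0.25,0,0,0]]'; python3 -m inch '[[0.64,0,0,0.05,0,0,0],[0.64,0,0,0,0,0,0]]';python3 -m inch '[[0.55,0,0,0,0,0,0],[0.55,0,0,0,0,0,0]]'
```

```text
time: 9.7
ee_pos: [0.5199, 0.3438, -0.0055]
tool_rot: [-3.119, 0.368, -0.003]
wrist_force: [0.7, -0.3, 0.8]
finger_gap: 0.0617
time: 9.87
ee_pos: [0.5194, 0.3434, -0.0076]
tool_rot: [-3.12, 0.368, -0.002]
wrist_force: [0.0, -0.2, 0.1]
finger_gap: 0.0545
time: 10.03
ee_pos: [0.5191, 0.3433, -0.0073]
tool_rot: [3.119, -0.369, 0.001]
wrist_force: [0.0, 0.5, 0.3]
finger_gap: 0.0479
```

```bash
python3 -m inch '[[0.45,0,0,0,0,0,0],[0.45,0,0,0,0,0,0]]'
```

```text
time: 10.2
ee_pos: [0.5192, 0.3433, -0.0068]
tool_rot: [3.119, -0.369, 0.002]
wrist_force: [0.6, -0.0, -0.5]
finger_gap: 0.0453
```

```bash
python3 -m inch '[[0.2,0,0,0,0,0,0],[0.2,0,0,0,0,0,0],[0.2,0,0,0,0,0,0]]'; python3 -m inch '[[0.2,0,0,0,0,0,0],[0,0,0,0,0,0,0]]'
```

```text
time: 10.45
ee_pos: [0.5192, 0.3433, -0.0068]
tool_rot: [3.119, -0.369, 0.002]
wrist_force: [-0.8, -1.2, 2.1]
finger_gap: 0.0452
time: 10.62
ee_pos: [0.5192, 0.3433, -0.0068]
tool_rot: [3.119, -0.369, 0.002]
wrist_force: [-0.3, -1.1, 2.0]
finger_gap: 0.0452
```

```bash
python3 -m inch '[[0,0,0,-0.3,0,0,0],[0,0,0,-0.5,0,0,0],[0,0,0,-0.8,0,0,0],[0,0,0,-1,0,0,0],[0,0,0,-0.5,0,0,0],[0,0,0,0,0,0,0]]'; python3 w.py .509 -.177 .235 9.5
python3 - <<'E'
import cv2,numpy as np
from rig import snapshot
cv2.imwrite('pics/lift.png',cv2.resize(snapshot('side')[225:315,165:270,::-1],(700,600),interpolation=2))
E
```

```text
time: 11.12
ee_pos: [0.5182, 0.3426, 0.0581]
tool_rot: [3.117, -0.368, -0.002]
wrist_force: [-0.2, -0.1, -1.7]
finger_gap: 0.0454
shift units [ 5.59 25.4  -8.78] turn units [ 0.02  0.01 -3.34] gap 0.045411197747875214 [0.51816328 0.34257458 0.05805665]
```

View pics/lift.png

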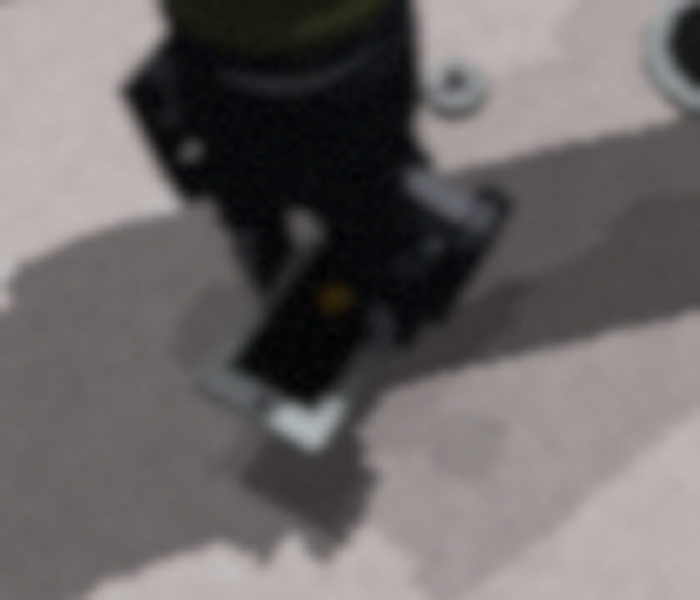

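```bash
cat > scr.py <<'E'
from h import *
from rig import snapshot,telemetry
def screw(n):
    im=snapshot(n);h=cv2.cvtColor(im,cv2.COLOR_RGB2HSV);e=telemetry.get_state()['ee_pos']
    p0=proj(n,[[e[0],e[1],e[2]+.012]])[0]
    yy,xx=np.mgrid[:384,:512];c=im.astype(int)
    m=(np.hypot(xx-p0[0],yy-p0[1])<15)&(c[...,0]-c[...,2]>22)&(c[...,0]-c[...,1]>5)&(c[...,0]>c[...,1]*1.15)
    w=m*(c[...,0]-c[...,2]);print(n,'n',m.sum());return np.array([(w*xx).sum(),(w*yy).sum()])/w.sum()
if __name__=='__main__':
    e=telemetry.get_state()['ee_pos'];p=screw('side');print(p)
    for z in np.arange(e[2]-.03,e[2]+.04,.01):print(z.round(3),cast('side',[p],z).round(4)[0],proj('side',[[e[0],e[1],z]])[0].round(1))
E
python3 scr.py
```

```text
side n 10
[214.81785714 269.12142857]
0.027 [0.5304 0.3164 0.0274] [216.1 279.4]
0.037 [0.5278 0.3218 0.0374] [215.8 277.3]
0.047 [0.5251 0.3272 0.0474] [215.5 275.2]
0.057 [0.5224 0.3327 0.0574] [215.2 273.1]
0.067 [0.5198 0.3381 0.0674] [214.9 270.9]
0.077 [0.5171 0.3435 0.0774] [214.6 268.6]
0.087 [0.5145 0.349  0.0874] [214.3 266.4]
0.097 [0.5118 0.3544 0.0974] [213.9 264.1]
```

```bash
python3 -m inch '[[0,0,0.2,-0.5,0,0,0],[0,0.1,0.5,-0.8,0,0,0],[0,0.15,0.7,-0.8,0,0,0],[0,0.15,0.8,-0.8,0,0,0],[0,0.15,0.8,-0.8,0,0,0],[0,0.15,0.8,-0.8,0,0,0],[0,0.15,0.8,-0.8,0,0,0],[0,0.15,0.8,-0.8,0,0,0],[0,0.15,0.8,-0.5,0,0,0],[0,0.15,0.8,-0.2,0,0,0]]'; python3 w.py .509 -.177 .2 9.5
```

```text
time: 12.05
ee_pos: [0.504, 0.1937, 0.1934]
tool_rot: [3.107, -0.353, -0.026]
wrist_force: [-0.2, -0.7, -1.2]
finger_gap: 0.0447
shift units [ 4.4  18.01 -0.11] turn units [ 0.11  0.15 -3.27] gap 0.04473154275884954 [0.50399167 0.19366715 0.19343121]
```

```bash
python3 -m inch '[[0,0.2,0.8,0,0,0,-0.3],[0,0.15,0.8,0,0,0,-0.3],[0,0.1,0.8,0,0,0,-0.3],[0,0.1,0.8,0,0,0,-0.3],[0,0.05,0.8,0,0,0,-0.3],[0,0,0.8,0,0,0,-0.3],[0,0,0.8,0,0,0,-0.3],[0,-0.05,0.8,0,0,0,-0.3],[0,-0.1,0.8,0,0,0,-0.3],[0,-0.1,0.8,0,0,0,-0.3]]'; python3 w.py .509 -.177 .19 9.5
```

```text
time: 12.88
ee_pos: [0.4953, 0.0189, 0.1954]
tool_rot: [3.116, 0.233, -0.045]
wrist_force: [-0.5, -0.5, -1.1]
finger_gap: 0.0451
shift units [-0.77  9.78  0.44] turn units [ 0.12  0.25 -0.14] gap 0.04510944566680392 [0.49528681 0.01892759 0.19538708]
```

```bash
python3 -m inch '[[0,-0.1,0.8,0,0.12,0.25,-0.14],[0,-0.1,0.8,0,0,0,0],[0,-0.1,0.8,0,0,0,0],[0,-0.1,0.8,0,0,0,0],[0,-0.1,0.8,0,0,0,0],[0,-0.1,0.8,0,0,0,0],[0,-0.1,0.8,0,0,0,0],[0,-0.1,0.8,0,0,0,0],[0,-0.1,0.8,0,0,0,0],[0,-0.1,0.8,0,0,0,0]]'; python3 w.py .509 -.177 .16 9.5
```

```text
time: 13.72
ee_pos: [0.4928, -0.1544, 0.1927]
tool_rot: [3.129, 0.263, -0.024]
wrist_force: [-0.2, -0.6, -0.9]
finger_gap: 0.045
shift units [0.63 1.25 1.62] turn units [0.   0.13 0.01] gap 0.04503910975796558 [ 0.49281189 -0.15444063  0.19265368]
```

```bash
python3 -m inch '[[0,0.3,0.6,0.5,0,0.13,0],[0,0.3,0.5,0.5,0,0,0],[0,0,0.1,0.5,0,0,0],[0,0,0,0,0,0,0]]'; python3 w.py .509 -.177 .16 9.5; python3 scr.py
python3 - <<'E'
import cv2,numpy as np
from rig import snapshot
o=np.hstack([cv2.resize(snapshot('side')[60:200,200:330,::-1],(520,560),interpolation=2),cv2.resize(snapshot('top')[100:210,300:420,::-1],(280,257)).repeat(1,0) if 0 else np.zeros((560,1,3),np.uint8)])
cv2.imwrite('pics/drop.png',o)
E
```

```text
time: 14.05
ee_pos: [0.506, -0.1832, 0.1597]
tool_rot: [3.129, 0.25, -0.007]
wrist_force: [-0.1, -0.2, -1.6]
finger_gap: 0.0455
shift units [ 0.2  -0.28 -0.02] turn units [ 0.02  0.04 -0.05] gap 0.04551824760879227 [ 0.50595177 -0.18321474  0.1596667 ]
side n 28
[273.19193324 117.30180807]
0.13 [ 0.5031 -0.2054  0.1297] [270.8 121.1]
0.14 [ 0.5005 -0.1913  0.1397] [270.9 118.5]
0.15 [ 0.4978 -0.1773  0.1497] [271.1 115.8]
0.16 [ 0.4951 -0.1632  0.1597] [271.2 113.1]
0.17 [ 0.4925 -0.1491  0.1697] [271.4 110.4]
0.18 [ 0.4898 -0.1351  0.1797] [271.5 107.6]
0.19 [ 0.4872 -0.121   0.1897] [271.6 104.8]
0.2 [ 0.4845 -0.1069  0.1997] [271.8 102. ]
```

View pics/drop.png

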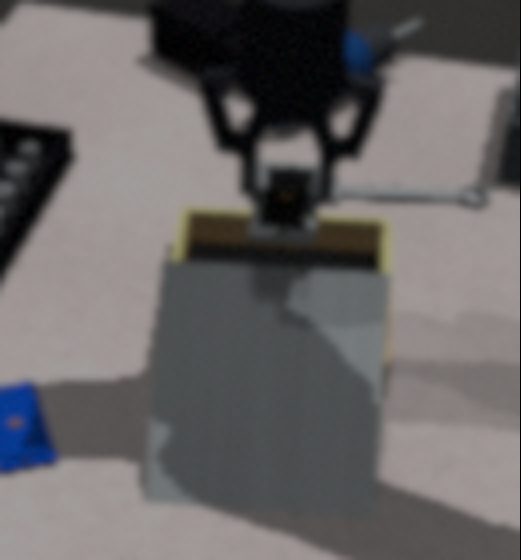

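```bash
python3 -m inch '[[0,0.1,-0.3,0.4,0.02,0.04,-0.05],[0,0,0,0,0,0,0],[0,0,0,0,0,0,0]]'; python3 w.py .508 -.176 .15 9.5
```

```text
time: 14.4
ee_pos: [0.5086, -0.1727, 0.1541]
tool_rot: [-3.129, -0.27, -0.005]
wrist_force: [-0.1, -0.7, -1.0]
finger_gap: 0.0454
shift units [-0.06  0.16  0.21] turn units [-0.01 -0.03  0.05] gap 0.04540333978859449 [ 0.50864251 -0.17269323  0.1541126 ]
```

```bash
python3 -m inch '[[0,0,0.16,0.1,0,0,0.05],[0,0,0,0,0,0,0],[0,0,0,0,0,0,0]]'; python3 w.py .508 -.176 .15 9.5
```

```text
time: 14.65
ee_pos: [0.5099, -0.1748, 0.1534]
tool_rot: [-3.13, -0.263, -0.007]
wrist_force: [-0.9, -0.6, -0.2]
finger_gap: 0.0451
shift units [-0.11  0.04  0.17] turn units [-0.   -0.04  0.02] gap 0.045109957287615375 [ 0.50994816 -0.17476281  0.15341427]
```

```bash
python3 -m inch '[[1,0,0,0,0,0,0],[1,0,0,0,0,0,0],[1,0,0,0,0,0,0],[1,0,0,0,0,0,0],[1,0,0,0,0,0,0],[1,0,0,0,0,0,0],[1,0,0,0,0,0,0],[1,0,0,0,0,0,0]]'; python3 -m inch '[[1,0,0,-1,0,0,0],[1,0,-0.5,-1,0,0,0],[1,0,-1,-1,0,0,0],[1,0,-1,-1,0,0,0],[1,0,-1,-0.5,0,0,0],[1,0,-1,0,0,0,0],[1,0,-1,0,0,0,0],[1,0,-1,0,0,0,0],[1,0,-1,0,0,0,0],[1,0,-1,0,0,0,0]]'; python3 -m inch '[[1,0,-1,0,0,0,0],[1,0,-1,0,0,0,0],[1,0,-1,0,0,0,0],[1,0,-1,0,0,0,0],[1,0,-1,0,0,0,0],[1,0,-1,0,0,0,0],[1,0,-1,0,0,0,0],[1,0,0,0,0,0,0],[1,0,0,0,0,0,0]]'
python3 - <<'E'
import cv2,numpy as np
from rig import snapshot
a=snapshot('top')[:,:,::-1];b=snapshot('side')[:,:,::-1]
cv2.imwrite('pics/endtop.png',a);cv2.imwrite('pics/endside.png',b)
o=np.hstack([cv2.resize(a[105:215,295:430],(450,366),interpolation=2),cv2.resize(b[90:200,220:325],(350,366),interpolation=2)])
cv2.imwrite('pics/end.png',o)
E
```

```text
time: 15.32
ee_pos: [0.511, -0.1755, 0.1549]
tool_rot: [3.13, 0.262, 0.012]
wrist_force: [-0.5, -0.4, -0.4]
finger_gap: 0.0857
time: 16.15
ee_pos: [0.4817, -0.0069, 0.2483]
tool_rot: [3.13, 0.242, 0.011]
wrist_force: [1.0, 0.5, 0.5]
finger_gap: 0.0849
time: 16.9
ee_pos: [0.4568, 0.1438, 0.2488]
tool_rot: [-3.131, -0.256, -0.014]
wrist_force: [-0.5, -1.1, 0.5]
finger_gap: 0.0853
```

View pics/end.png

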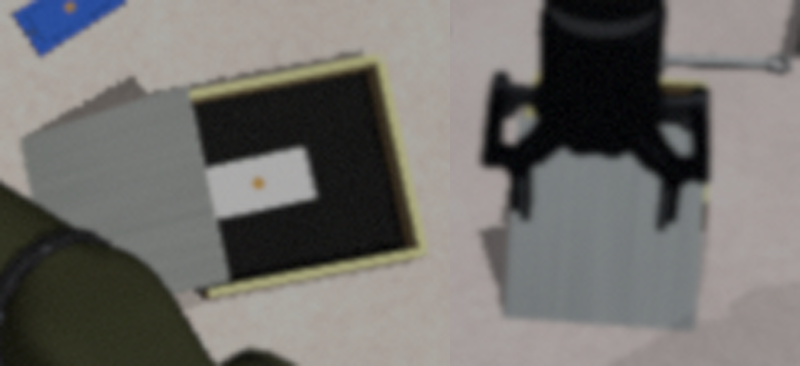

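The aluminium face is up and the plate is in the tray. I'll check numerically that it lies flat and that the square plate hasn't moved.

```bash
python3 - <<'E'
from h import *
im=cv2.imread('pics/endtop.png').astype(int);i0=cv2.imread('pics/top0.png').astype(int)
m=np.zeros((384,512),np.uint8);m[130:190,357:395]=(im[130:190,357:395].min(2)>105)
m[:,:]=cv2.morphologyEx(m,cv2.MORPH_CLOSE,np.ones((5,5)))
k=max(cv2.findContours(m,0,1)[0],key=cv2.contourArea);b=cv2.boxPoints(cv2.minAreaRect(k));print(b.round(1).tolist())
P=cast('top',b,.014)[:,:2];print(P.round(4).tolist(),[np.hypot(*(P[i]-P[i-1])).round(4) for i in range(4)])
s=[(295+258.5*.3,105+183*.3)];S=cast('top',s,.014)[0,:2];u=np.array([.165,-.986]);u/=np.linalg.norm(u)
print('screw',S,'past edge',(S-[.506,-.157])@u,'screw to far end',((P-S)@u).max(),'halfwidths',sorted(((P-S)@np.array([.986,.165])).round(4)))
print('square diff',np.abs(im-i0)[125:152,245:275].mean())
E
python3 -m inch '[[1,0,0,0,0,0,0],[1,0,0,0,0,0,0]]'
python3 - <<'E'
from h import *
from rig import snapshot
a=snapshot('top').astype(int)[115:205,350:430];b=cv2.imread('pics/endtop.png')[115:205,350:430,::-1].astype(int);print('still diff',np.abs(a-b).mean())
E
```

```text
[[357.0, 150.0], [389.0, 150.0], [389.0, 189.0], [357.0, 189.0]]
[[0.5535, -0.1801], [0.5507, -0.2814], [0.4259, -0.2754], [0.4284, -0.1747]] [np.float64(0.1252), np.float64(0.1014), np.float64(0.125), np.float64(0.1007)]
screw [ 0.52027551 -0.22800881] past edge 0.0723911016055028 screw to far end 0.05772545597552383 halfwidths [np.float64(-0.1009), np.float64(-0.0818), np.float64(0.0212), np.float64(0.0407)]
square diff 49.03621399176955
time: 17.17
ee_pos: [0.4574, 0.141, 0.2486]
tool_rot: [3.131, 0.249, 0.013]
wrist_force: [-0.0, -0.1, 0.3]
finger_gap: 0.0857
still diff 1.2706944444444443
```

```bash
python3 - <<'E'
from h import *
S=cast('top',[(372.55,159.9)],.014)[0,:2];F=cast('top',[(385.9,149.1),(390.1,164.7)],.014)[:,:2]
print('end width',np.hypot(*(F[1]-F[0])),'screw-end',np.hypot(*(F.mean(0)-S)))
a=cv2.imread('pics/side0.png').astype(int);b=cv2.imread('pics/endside.png').astype(int)
print('square side diff',np.abs(a-b)[203:225,200:228].mean())
for im in(a,b):
    m=im[200:228,196:232].max(2)<70;y,x=np.nonzero(m);print(x.mean()+196,y.mean()+200,m.sum())
E
```

```text
end width 0.051672454857647696 screw-end 0.049923510915635294
square side diff 15.301948051948052
213.03947368421052 212.4934210526316 152
213.5449101796407 213.562874251497 167
```

```bash
python3 -c "
from rig import env;print(env.hand_in())"
```

```text
the job is handed in; nothing more can be done
None
```

The oblong plate turned over off the ramp and lies in the tray with its pad down. I handed the job in at about 17 s, with the gripper well clear and touching nothing. No verdict was reported.

I gripped the plate across its width and carried it level over the edge. I let it go about 35 mm above the edge with its centre about 18 mm past it, both worked out from the camera images.

**Last checks**
- **Pad down:** the top view shows the bare aluminium face up inside the tray.
- **Position and flatness:** its centre is about 72 mm past the edge. The distance from centre to far end measures 49.9 mm and the width 51.7 mm, against 50 and 50 mm, which fits lying flat. The near end should be about 22 mm clear of the ramp's face. The ramp edge hides that end from the camera, and a tilt of a few degrees would not show in these lengths.
- **At rest:** two pictures about 0.2 s apart or more showed no change.
- **Square plate:** it is within about 1 pixel of where it started in the side view; the arm hid it from the top camera.

**What failed or disagreed**
- **Finger height:** the fingers closed above the plate three times without moving it. The grip only held with the TCP reading -7 mm, so the plate sat about 12 mm above the TCP reading. I allowed for this when setting the drop height.
- **Opening reading:** on the 50 mm plate it showed 45 mm.
- **Two automatic measurements:** the screw detector over the ramp and the plate outline in the tray picked up neighbouring parts. I used pixels read from the pictures instead.

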